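# Load a sample carrier into the microscope stage and shut the shield door

### The job

Pick up the narrow sample carrier by its tall fin, slide it flat into the slot of the microscope stage under the lens head until it is fully home against the stop, and let go of it. Then swing the stage's shield door shut until it snaps onto its catch. Do not bump the lens head and leave the other things on the bench where they are.

Things in the scene. Friction and masses are not known exactly. Their poses are not given: they have to be found in the camera images.
- carrier: Narrow sample carrier: aluminium plate 110 (x) x 60 (y) x 6 thick with an upright fin. Origin: centre of its underside; x points to the leading end (corners bevelled 4 mm), which enters the slot first; z up. Fin near the trailing end: x -51 to -27, y -6 to 6 (12 thick), z 6 to 41. Notch in the -y edge at x 18 to 33, 4 deep. About 0.18 kg.
- carrier_fin (a point): Centre of the carrier's fin: at x -39, y 0, z 24 mm in the carrier's frame; axes as the carrier's.
- microscope: Digital microscope, black, fixed. Origin on the bench below the centre of the slot mouth; x points into the slot, z up (the frame for all below). Stage top at z 45, y -85 to 85, reaching out in front of the mouth to x -60, so a carrier can rest there. Catch post 14 x 12 at x -52, y 84, z to 89. Column at x 147 to 223, y -43 to 43; foot 30 high, x 110 to 240, y -70 to 70.
- slot_mouth (a point): Centre of the slot mouth on the stage top, microscope x 0, y 0, z 45; same axes. The slot runs from x 0 to the end stop at x 80, is 62 wide (y -31 to 31) and 7.5 high, under two lips (tops 15.5 above the stage) that leave the middle 34 open; its sides reach out to y +-65.
- slot_home (a point): Where the carrier's origin is when it is home against the stop: microscope x 25, y 0, z 45; same axes. Its fin then stands just outside the mouth (microscope x -26 to -2). A spring plunger in the -y side of the slot (microscope x 50) rubs on the carrier's edge in the last 35 mm and drops into its notch at home; pushing past it takes up to about 10 N.
- lens_head: Lens head with ring light on the microscope: a round black and aluminium barrel. Its frame is the microscope's. Ring light 100 in diameter, axis at x 24, y 0, underside at z 125: it overhangs the mouth to x -26 and the home position of the fin, so an upright tool does not fit: lean it back towards -x. The barrel goes up to z 360.
- shield_door (a joint): Angle of the shield door, rad: 0 shut, grows as it opens, to 1.95; it stays where it is left. At 0 it lies across the front at microscope x -45; its free edge swings out towards -x. A sprung catch snaps over its edge in the last 0.1 rad or so (about 5 N at the free edge).
- door_hinge (a point): Lower end of the door's upright hinge axis, at x -45, y -85, z 48 mm in the microscope's frame. Turns with the door: y points along the door to its free edge, -x is its outer side. Door panel: black plastic, 6 thick (x -3 to 3), y 3 to 153, z 4 to 66.
- door_edge (a point): Free edge of the door, at y 153, z 35 mm from point door_hinge in its frame.
- wide_carrier: Bystander: a wider aluminium carrier, 110 x 90 x 6 with a low fin only 18 high; does not fit the slot. Origin: centre of its underside.
- spray_jar: Bystander: amber jar with black cap, 54 diameter, 85 high. Origin: centre of its underside.
- lens_cap: Bystander: black lens cap, 56 diameter, 13 high. Origin: centre of its underside.
- spare_objective: Bystander: aluminium objective standing upright, 38 diameter, 56 high. Origin: centre of its underside.
- chip_box: Bystander: open clear box, 100 x 75 x 25. Origin: centre of its underside.
- driver: Bystander: black screwdriver lying down, 150 long. Origin under its middle, x along it.
Things that resemble listed ones, but are neither listed nor needed, are in the scene too. What is shaped like the carrier but blue is not meant.

How it is judged:
By the outcome, as a careful person would: the job done as asked, in the order asked, and still so for the second after the job is handed in, with the robot touching nothing.
It also fails if it takes over 64 s, if anything falls off the work surface, if the arm or the gripper's body presses on something with over 40 N, if the wrist force passes 120 N, or if a joint passes its speed limit or range.

### The arm

A 6-joint arm with a two-finger parallel gripper is mounted at the origin on the work surface. World frame = base frame: x ahead of the robot, y to its left, z up, the work surface at z = 0. Lengths are in m, angles in rad, forces in N, time in s.
With the tool pointing down it reaches from about 0.425 to 0.95 m from the base axis. Payload 3.5 kg.
Tool frame: the origin (TCP) lies at the very end of the fingers, on their centre line; the grasp point (between the pads) lies 19 mm behind it (ctrl.pinch_z is the distance from the TCP to the grasp point, in m); z points along the fingers, y is the line along which they close (so a half turn about z gives the same grasp; the last joint's range is limited). The gripper opens to 85 mm and grips with 20 to 120 N. Pads are 22 mm wide; open, the fingers measure 114 mm over their backs; the gripper's body (76 mm by 85 mm) begins 54 mm behind the grasp point. The pads swing forward as they close: fully open they stand 13 mm farther back than shut.
Start: joints at [1.023, 0.286, 1.577, -0, 1.279, -0.15], TCP at [0.261, 0.622, 0.205] pointing down, gripper open.
Joint ranges: [-2.77, 2.77], [-0.9, 2.22], [0.21, 2.48], [-1.53, 4.67], [0.24, 2.81], [-2.84, 2.84]. Speed limits (rad/s): [2.79, 2.79, 3.14, 3.14, 3.14, 3.14].

### API

Orientations are given as a unit quaternion [x, y, z, w].
In Python, from plant import ctrl gives the robot as it stands. The module is installed in compiled form; this text tells all that it offers.
- The arm moves only by the shell command python3 -m crank 'ROWS' [OPENING] [FORCE]. ROWS is JSON, a list of rows, each a list of 6 numbers: the shift along the tool's x, y, z in cm, then the turn, a rotation vector about the tool's x, y, z in rad. In form: [[tx, ty, tz, rx, ry, rz], ...]. A call has 1 to 10 rows; each row is the pose to reach, as a shift and turn from the pose commanded when the call began, along the tool's axes at that moment; what a row does not reach only later rows make up. A row lasts 1/10 s, in which the tool goes at most 50 mm and 8.59 degrees, less where a joint would pass 70% of its speed; a pose out of reach is approached as far as the arm can. A call with a gripper value outside its range is refused whole. OPENING is the opening, from 0 (shut) to 1 (fully open), set as the call begins (- or left out, the last holds). The fingers move at their own pace and stop on an object; FORCE is the grip in N (left out, the last holds). Time passes only in rows, so rows that repeat a pose let the fingers close. It gives the time, the measured TCP pose, the force, the opening and the grip force at its end, in the units of the state.
- ctrl.get_state(): the state, without advancing time (a new reading comes with each control period).
- ctrl.read_camera(name): name is "scene" or "top" or "wrist"; returns (picture, depth): 384x512x3 uint8, blue, green, red; 384x512 float32, m along the optical axis (not along the pixel's ray), 0 where there is no reading.
- ctrl.camera_info(name): a dict with "K" (3x3 intrinsics, pixels), "origin" and "orientation" of the camera in the world. Camera axes: x right, y down, z forward; pixel columns grow to the right and rows downward; lengths in m; the calibration is good to about 2 mm. The wrist camera is an equidistant fisheye: a pixel r from the principal point sees the ray r / f radians off the axis. A picture is of the moment at which its call begins: read the wrist's pose just before it. camera_info takes no time and is no camera call; for the wrist camera it gives the pose at the moment of the call.
- ctrl.sign_off(): hands the job in; it is judged then, once.
The state is a dict: "time": time; "qpos": joint angles; "dq": joint speeds; "joint_efforts": joint torques, N m; "eef_pos": TCP position; "tcp_rot": TCP orientation; "contact_force": force on the tool from outside, world axes, zero at the start; "wrist_torque": the same for the moment, N m; "opening": opening from 0.0 (shut) to 1.0 (fully open); "finger_force": force on a finger pad.
Only numpy, scipy, OpenCV 4.12 (cv2) and the standard library are available. Lean on these libraries where they do the work, as an engineer would, in place of code of your own. Each camera call takes 0.05 s, during which the arm holds its last target. There are 200 camera calls.

## Working session

There is one attempt and no reset: what is moved stays moved. The work goes in short steps, Python scripts to look and compute and a shell command to move; the robot and the scene stay as the last step left them, time stands still between calls to the robot, and variables do not carry over. Pictures are saved under pics/ and viewed, at most 10 in all, crops included, and the job is handed in when it is done.

```bash
mkdir -p pics; python3 - <<'E'
from plant import ctrl
import cv2,numpy as np
for n in ["scene","top"]:
    i=ctrl.camera_info(n); im,d=ctrl.read_camera(n)
    cv2.imwrite(f"pics/{n}0.png",im); np.save(f"{n}_d.npy",d)
    print(n,i)
s=ctrl.get_state(); print(s, ctrl.pinch_z)
E
```

```text
scene {'K': array([[441.47805969,   0.        , 263.55619228],
       [  0.        , 441.47805969, 191.25175062],
       [  0.        ,   0.        ,   1.        ]]), 'origin': array([ 1.09975773, -0.22244977,  0.98930894]), 'orientation': array([ 0.7960408 ,  0.52594001, -0.17226343, -0.2450132 ])}
top {'K': array([[373.92837747,   0.        , 254.82115256],
       [  0.        , 373.92837747, 188.7364424 ],
       [  0.        ,   0.        ,   1.        ]]), 'origin': array([0.37324849, 0.00544405, 1.07040708]), 'orientation': array([ 0.7071655 , -0.70167043,  0.06427825, -0.05868447])}
{'time': 0.1, 'qpos': array([ 1.02299517e+00,  2.87080980e-01,  1.57807223e+00, -1.09529064e-05,
        1.27861551e+00, -1.50011168e-01]), 'dq': array([ 0.00114782, -0.00172009, -0.00405085, -0.00126026,  0.00102493,
        0.00124621]), 'joint_efforts': array([ 2.03793534e-04, -4.07298231e+01, -2.93701726e+01, -2.17956385e-04,
        3.42433203e-03,  2.45199274e-06]), 'eef_pos': array([0.26111067, 0.62172202, 0.20326043]), 'tcp_rot': array([ 1.97584560e-01,  9.80285243e-01, -1.02426684e-03, -3.67038653e-04]), 'contact_force': array([-0.27005744,  0.21859313, -0.08608348]), 'wrist_torque': array([-0.01708271,  0.03856542,  0.00039566]), 'finger_force': 0.0, 'opening': 1.0021236577851163} 0.0187
```

View pics/scene0.png

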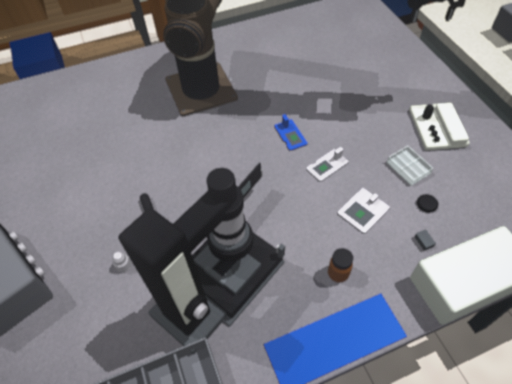

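View pics/top0.png

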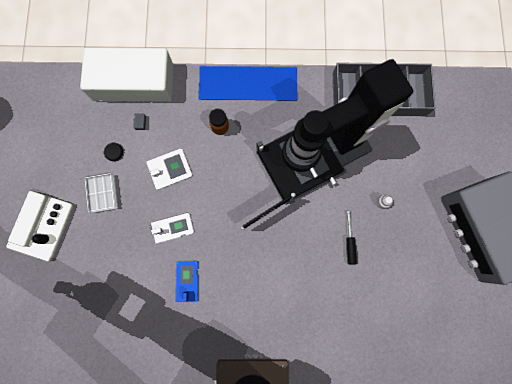

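Top view: carrier near (172,228), with its fin at the left end. The blue decoy is at (187,281) and the wide carrier at (169,168). The microscope front runs from the catch post (262,148) to the hinge (293,197), and the door is open to (243,227). I'll enlarge.

```bash
cat > h.py <<'E'
from plant import ctrl
import numpy as np,cv2
from scipy.spatial.transform import Rotation as R
def cloud(n,d):
    i=ctrl.camera_info(n);K=i['K'];v,u=np.mgrid[0:384,0:512]
    p=np.stack([(u-K[0,2])/K[0,0]*d,(v-K[1,2])/K[1,1]*d,d],-1)
    return p@R.from_quat(i['orientation']).as_matrix().T+i['origin']
def proj(n,P):
    i=ctrl.camera_info(n);K=i['K'];c=(np.atleast_2d(P)-i['origin'])@R.from_quat(i['orientation']).as_matrix()
    return (c[:,:2]/c[:,2:])*K[0,0]+[K[0,2],K[1,2]]
def ray(n,u,v,z):
    i=ctrl.camera_info(n);K=i['K'];r=R.from_quat(i['orientation']).apply([(u-K[0,2])/K[0,0],(v-K[1,2])/K[1,1],1]);o=i['origin']
    return o+r*(z-o[2])/r[2]
E
python3 - <<'E'
from h import *
a=cv2.imread('pics/top0.png')
A=cv2.resize(a[205:250,140:205],None,fx=6,fy=6,interpolation=cv2.INTER_CUBIC)   #390x270
B=cv2.resize(a[120:240,235:355],None,fx=4.9,fy=4.9,interpolation=cv2.INTER_CUBIC) #588
s=cv2.imread('pics/scene0.png')
o=np.zeros((590,800,3),np.uint8);o[:588,:588]=B
o2=cv2.resize(s[135:190,295:360],(205,174));o[300:474,590:795]=o2
o3=cv2.resize(a[205:250,140:205],(208,144),interpolation=cv2.INTER_CUBIC);o[0:144,590:798]=o3
cv2.imwrite('pics/crop1.png',o)
d=np.load('top_d.npy');c=cloud('top',d);im=a
# carrier plate
sub=c[205:250,140:205];g=a[205:250,140:205]
m=(sub[...,2]>0.003)
print(np.round(sub[...,2][::3,::3]*1000).astype(int))
E
```

```text
[[ 2  0 -2  2  3 -3  1 -1  0  1  0 -1 -4 -2  1  0 -3 -4  3  0 -1 -1]
 [ 1 -1  2 -2 -2 -1 -4 -2  2 -3  0  4 -2 -2  3 -4 -1 -2 -1  2 -1 -1]
 [ 0  1 -3  1 -1  2 -2  2 -1 -4 -3  0 -1 -1  2 -2 -2 -3 -1  1 -3  5]
 [ 3  1  0 -3  3 -2  1 -2 -2 -1  1 -3  1  2  4  7  5  1 -4  0 -1  0]
 [ 1 -1  0  3 -4  2 -3  1  2 -1  5  3  4  6  3  6  8 -4  0  2  0  1]
 [-1 -2 -2 -1  1 -2  2  8  3  1  8  8  7  4  4  9  2  1 -1  0  0  1]
 [-5 -1  0 -2  6  4  6  1  3  8  7  5  6  7  7  4  6  2 -1 -1 -2 -2]
 [ 0 -6  2 -1  6  4  4  7  3  4  8  5 10  5  9  6  3  9 -2 -1 -3  0]
 [-1  1 -1  0 37 43 38 20  3  2  6  6  6  7  3  5  5  4 -1 -3 -1 -1]
 [ 3 -2  2 -1 41 39 32 13  6  5  4  7  4  6  4  5  6  4 -2 -3 -1 -2]
 [-4 -1 -1 -1  1  5  9  5  7  5  4  6  4  2 -2  5  1  1 -1  0  1 -5]
 [-1 -3  0  2 -1  9 11  8  3  5  6  5 -1  1  1 -1  0  0 -3 -3  1 -3]
 [ 0 -1 -2  0  0  4  6  7 -1  0  5 -3 -1 -1 -4  4  1 -4  2 -2  2 -3]
 [ 3  2 -2 -1  0 -1 -1 -1 -2 -1  2 -1 -3 -2  0  0  0  0 -3  0  0 -3]
 [ 0 -1  1 -1  0 -4  0 -3 -2  2 -2  1 -1 -2  2  0 -2 -2 -3  0  1  1]]
```

View pics/crop1.png

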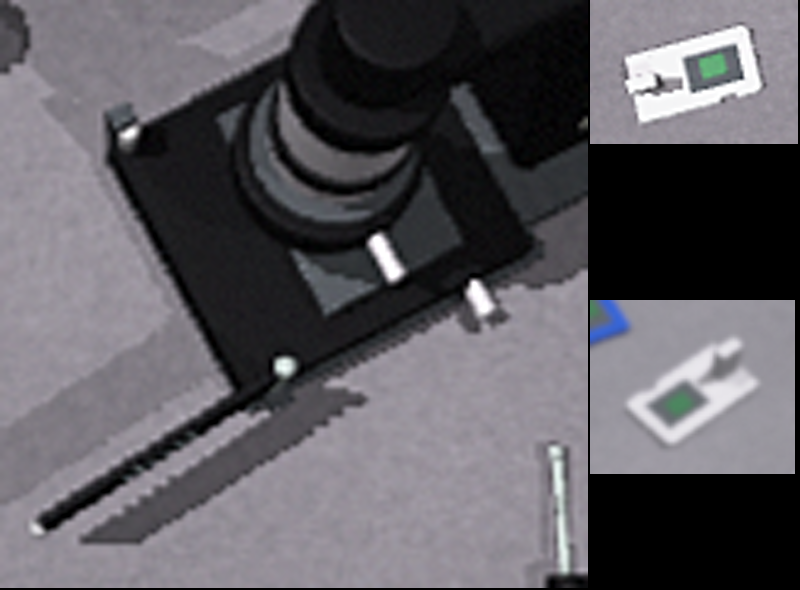

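Crop: the carrier plate corners (top image) are about (150.9,223.1), (155.9,243.1), (189.4,213.4) and (193.8,232.5), with the tall fin at the left and the lead end at the right. The scene crop confirms the fin is upright. For the microscope, the catch post top is at crop (125,130), the hinge pin at (285,366), the door's free edge at (38,525), and the front edge runs (112,155) to (240,385).

```bash
python3 - <<'E'
from h import *
from scipy.optimize import least_squares as L
np.set_printoptions(precision=4,suppress=True)
# carrier
uv=np.array([(150.9,223.1),(155.9,243.1),(189.4,213.4),(193.75,232.5)])
# order in carrier frame: trailing +y?, x lead = right; y = left of x = image up
M=np.array([(-55,30,6),(-55,-30,6),(55,30,6),(55,-30,6)])/1e3
def T(p,M): c,s=np.cos(p[2]),np.sin(p[2]); return np.c_[p[0]+c*M[:,0]-s*M[:,1],p[1]+s*M[:,0]+c*M[:,1],M[:,2]]
P=np.array([ray('top',*q,0.006) for q in uv]);print(P)
r=L(lambda p:(proj('top',T(p,M))-uv).ravel(),[.28,.2,-1.4]);print('carrier',r.x,np.round(r.fun,1))
d=np.load('top_d.npy');c=cloud('top',d)
f=c[205:250,140:170];f=f[f[...,2]>.03];print('fin top mean',f.mean(0),len(f),'model fin',T(r.x,np.array([[-.039,0,.041]])))
# microscope
cr=lambda x,y:(235+(x-.5)/4.9,120+(y-.5)/4.9)
uv=np.array([cr(110,150),cr(238,388),cr(285,366)]);M=np.array([(-60,85,45),(-60,-85,45),(-45,-85,118)])/1e3
r=L(lambda p:(proj('top',T(p,M))-uv).ravel(),[.5,.0,-1.]);m=r.x;print('mic',m,np.round(r.fun,1))
print(proj('top',T(m,np.array([(-52,84,89),(24,0,125)])/1e3)))
# stage cloud
q=c.reshape(-1,3);q=q[(abs(q[:,2]-.045)<.006)&(np.hypot(q[:,0]-m[0],q[:,1]-m[1])<.15)]
print(len(q),q[:,2].mean())
cs,sn=np.cos(m[2]),np.sin(m[2]);l=(q[:,:2]-m[:2])@np.array([[cs,-sn],[sn,cs]])
for k in range(-90,95,10):
    w=l[(abs(l[:,1]*1e3-k)<5)]
    if len(w)>3:print(k,np.percentile(w[:,0],[2,98])*1e3)
e=ray('top',*cr(38,525),.114)
print('door free',e, (e[:2]-m[:2])@np.array([[cs,-sn],[sn,cs]]))
E
```

```text
[[0.459  0.2918 0.006 ]
 [0.4029 0.2747 0.006 ]
 [0.4875 0.1838 0.006 ]
 [0.4334 0.1695 0.006 ]]
carrier [ 0.4457  0.23   -1.2987] [ 0.3 -0.3 -0.1  0.3 -0.4 -0.7  0.2  0.6]
fin top mean [0.4246 0.2193 0.234 ] 53 model fin [[0.4352 0.2675 0.041 ]]
mic [ 0.6228 -0.0987 -1.0802] [-1.  -2.   1.5  2.  -0.5 -0.1]
[[259.3643 143.028 ]
 [300.3649 153.4801]]
1897 0.04379620930330886
-90 [-51.3265 -38.8746]
-80 [-27.2372 124.2871]
-70 [-56.0681 125.2278]
-60 [-57.6874 126.5636]
-50 [-58.1494 126.7693]
-40 [-57.6922 126.4966]
-30 [-57.3723 128.3973]
-20 [-58.3103 147.0474]
-10 [-58.26   147.8366]
0 [-59.4962 147.8442]
10 [-58.1035 147.7526]
20 [-59.2485 147.607 ]
30 [-59.9789  -9.0151]
40 [-58.579   -4.8921]
50 [-59.1844  -0.3554]
60 [-60.2688  -0.3949]
70 [-59.5595  22.7383]
80 [-58.9004  51.1342]
90 [-52.2242  50.4668]
door free [0.4421 0.0288 0.114 ] [-0.1976 -0.0994]
```

```bash
cat >> h.py <<'E'
np.set_printoptions(precision=4,suppress=True)
CAR=np.array([.4457,.2300,-1.2987]); MIC=np.array([.6228,-.0987,-1.0802])
def toW(F,p):
    c,s=np.cos(F[2]),np.sin(F[2]);p=np.asarray(p)/1e3
    return np.array([F[0]+c*p[0]-s*p[1],F[1]+s*p[0]+c*p[1],p[2]])
def toF(F,P):
    c,s=np.cos(F[2]),np.sin(F[2]);d=np.asarray(P[:2])-F[:2]
    return np.array([c*d[0]+s*d[1],-s*d[0]+c*d[1],P[2]])*1e3
def orient(F,th,yaw=0):  # lean th back to -x
    s,c=np.sin(th),np.cos(th);M=np.array([[-c,0,s],[0,1,0],[-s,0,-c]])
    return R.from_euler('z',F[2]+yaw).as_matrix()@M
def rel(F,g,th,back=0,pz=18.7,yaw=0):
    """row bringing grasp point to g (mm in F), backed off along tool"""
    Rt=orient(F,th,yaw);tcp=toW(F,g)+Rt[:,2]*(pz-back)/1e3
    s=ctrl.get_state();R0=R.from_quat(s['tcp_rot']).as_matrix()
    return np.round(np.r_[R0.T@(tcp-s['eef_pos'])*100,R.from_matrix(R0.T@Rt).as_rotvec()],3), np.round(tcp,4)
def where(F,pz=18.7):
    s=ctrl.get_state();Rt=R.from_quat(s['tcp_rot']).as_matrix();g=s['eef_pos']-Rt[:,2]*pz/1e3
    f=R.from_euler('z',-F[2]).as_matrix()@Rt
    print('t',s['time'],'grasp mm',np.round(toF(F,g),1),'lean',np.arctan2(f[0,2],-f[2,2]),'zy',f[1,2],'y',f[:,1],'F',np.round(s['contact_force'],1),'op',s['opening'],s['finger_force'])
E
python3 - <<'E'
from h import *
print(rel(CAR,(-41,0,29),.96,back=100)); where(CAR)
E
```

```text
(array([-25.515, -20.501,  12.799,   0.429,  -0.892,   0.83 ]), array([0.4168, 0.3336, 0.0756]))
t 0.1 grasp mm [-426.9  -72.5  222. ] lean 0.0014923889346474457 zy -0.0015837097612463092 y [-0.7839  0.6209 -0.0022] F [-0.3  0.2 -0.1] op 1.0021236577851163 0.0
```

```bash
python3 -m crank '[[-25.5,-20.5,12.8,0.43,-0.89,0.83],[-25.5,-20.5,12.8,0.43,-0.89,0.83],[-25.5,-20.5,12.8,0.43,-0.89,0.83],[-25.5,-20.5,12.8,0.43,-0.89,0.83],[-25.5,-20.5,12.8,0.43,-0.89,0.83],[-25.5,-20.5,12.8,0.43,-0.89,0.83],[-25.5,-20.5,12.8,0.43,-0.89,0.83],[-25.5,-20.5,12.8,0.43,-0.89,0.83],[-25.5,-20.5,12.8,0.43,-0.89,0.83],[-25.5,-20.5,12.8,0.43,-0.89,0.83]]' 1; python3 - <<'E'
from h import *
where(CAR);print(rel(CAR,(-41,0,29),.96,back=100)); print(ctrl.get_state()['qpos'])
E
```

```text
time: 1.1
eef_pos: [0.4167, 0.334, 0.074]
tcp_rot: [0.536, 0.707, -0.28, 0.367]
contact_force: [0.4, -0.3, 0.2]
opening: 1.001
finger_force: 0.0
t 1.1 grasp mm [-123.3    0.    84.7] lean 0.9593342678486372 zy -0.002480070361182447 y [ 0.0007  1.     -0.0034] F [ 0.4 -0.3  0.2] op 1.0006322174362827 0.0
(array([-0.156,  0.003, -0.068, -0.002, -0.001,  0.002]), array([0.4168, 0.3336, 0.0756]))
[ 0.843   0.5397  1.7388 -0.7588  1.5354  0.8742]
```

```bash
python3 - <<'E'
from h import *
i=ctrl.camera_info('wrist');print(i);s=ctrl.get_state();Rt=R.from_quat(s['tcp_rot']).as_matrix()
print('cam in tool',Rt.T@(i['origin']-s['eef_pos']),'\n',Rt.T@R.from_quat(i['orientation']).as_matrix())
im,d=ctrl.read_camera('wrist');cv2.imwrite('pics/w1.png',im);np.save('w1.npy',d)
E
```

```text
{'K': array([[297.3186,   0.    , 256.4304],
       [  0.    , 297.3186, 194.8345],
       [  0.    ,   0.    ,   1.    ]]), 'origin': array([0.3703, 0.5047, 0.118 ]), 'orientation': array([0.8119, 0.1118, 0.0758, 0.568 ])}
cam in tool [ 0.0655  0.001  -0.1701] 
 [[ 0.0001 -0.9661 -0.2581]
 [ 1.      0.0003 -0.0006]
 [ 0.0006 -0.2581  0.9661]]
```

View pics/w1.png

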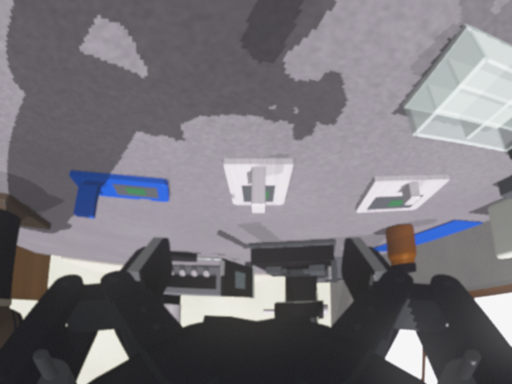

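Wrist view: carrier ahead and centred at (258,185), its fin upright in the middle. Blue decoy at left (120,190), wide carrier at right (400,195), chip box well to the right. The microscope and door are beyond, at about (290,260). I'll overlay my model to check it.

```bash
cat >> h.py <<'E'
def wproj(P,i):
    c=(np.atleast_2d(P)-i['origin'])@R.from_quat(i['orientation']).as_matrix();K=i['K']
    rr=np.hypot(c[:,0],c[:,1]);t=np.arctan2(rr,c[:,2])*K[0,0]
    return np.c_[c[:,0]/rr*t+K[0,2],c[:,1]/rr*t+K[1,2]]
def overlay(im,i,F,pts,x0,y0,x1,y1,k,name,edges=None):
    o=cv2.resize(im[y0:y1,x0:x1],None,fx=k,fy=k,interpolation=cv2.INTER_CUBIC)
    q=wproj([toW(F,p) for p in pts],i);q2=(q-[x0,y0]+.5)*k-.5
    for a in q2: cv2.drawMarker(o,tuple(int(round(b)) for b in a),(0,0,255),cv2.MARKER_CROSS,12,1)
    cv2.imwrite(name,o);return q
CARPTS=[(-55,30,6),(-55,-30,6),(55,30,6),(55,-30,6),(-51,6,41),(-51,-6,41),(-27,6,41),(-27,-6,41),(-51,6,6),(-51,-6,6)]
E
python3 - <<'E'
from h import *
i=ctrl.camera_info('wrist');im=cv2.imread('pics/w1.png')
print(overlay(im,i,CAR,CARPTS,210,145,310,220,7.5,'pics/w1c.png'))
E
```

```text
[[290.068  163.6285]
 [220.6976 163.4599]
 [280.4931 203.9095]
 [230.8341 203.767 ]
 [262.4282 203.4899]
 [247.9742 203.448 ]
 [261.9185 211.89  ]
 [248.6841 211.8505]
 [262.2487 165.4453]
 [248.5097 165.4116]]
```

View pics/w1c.png

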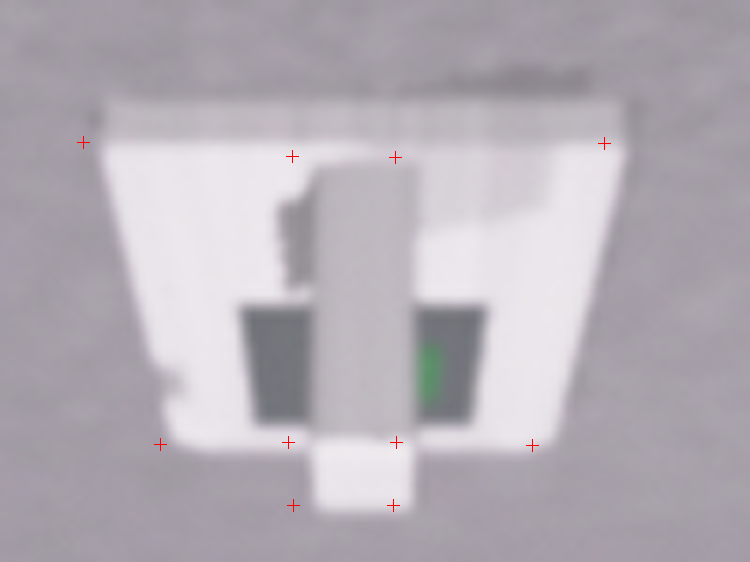

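The model is about 20 crop pixels too far left. The plate's rear edge runs (102,147) to (625,148), and the fin top is at (312..415,437) and (314..412,512). I'll fit to these.

```bash
python3 - <<'E'
from h import *
from scipy.optimize import least_squares as L
i=ctrl.camera_info('wrist')
cr=np.array([(625,148),(102,147),(415,437),(312,437),(412,512),(314,512),(418,163),(312,163)])
uv=(cr+.5)/7.5-.5+[210,145];idx=[0,1,4,5,6,7,8,9]
r=L(lambda p:(wproj([toW(p,CARPTS[k]) for k in idx],i)-uv).ravel(),CAR);print(r.x,r.fun)
c=r.x
print(rel(c,(-42,0,29),.96,back=0))
E
```

```text
[ 0.4484  0.2296 -1.2967] [-0.235  -0.1311  0.3877 -0.1485  0.3666  1.0653 -0.2954  1.0356  0.0736
 -0.6012 -0.0446 -0.6282 -0.3509 -0.3188  0.0947 -0.3486]
(array([-0.115,  0.23 , 10.021, -0.003, -0.002,  0.001]), array([0.4412, 0.2553, 0.0183]))
```

```bash
python3 -m crank '[[-0.1,0.23,3,0,0,0],[-0.1,0.23,6,0,0,0],[-0.1,0.23,8,0,0,0],[-0.1,0.23,9,0,0,0],[-0.1,0.23,10,0,0,0],[-0.1,0.23,10,0,0,0],[-0.1,0.23,10,0,0,0]]' 1; python3 - <<'E'
from h import *
c=[.4484,.2296,-1.2967];where(c);print(rel(c,(-42,0,29),.96))
E
```

```text
time: 1.85
eef_pos: [0.4418, 0.2565, 0.0204]
tcp_rot: [0.537, 0.707, -0.278, 0.367]
contact_force: [0.4, -0.9, 0.5]
opening: 1.003
finger_force: 0.0
t 1.85 grasp mm [-43.    0.9  31.2] lean 0.9565442245404752 zy -0.0005787345227831304 y [0.002  1.     0.0018] F [ 0.4 -0.9  0.5] op 1.003009163510646 0.0
(array([ 0.117, -0.093,  0.205, -0.001, -0.003, -0.003]), array([0.4412, 0.2553, 0.0183]))
```

```bash
python3 -m crank '[[0.1,-0.1,0.1,0,0,0],[0.1,-0.1,0.1,0,0,0],[0.1,-0.1,0.1,0,0,0]]' 1; python3 -m crank '[[0,0,0,0,0,0],[0,0,0,0,0,0],[0,0,0,0,0,0],[0,0,0,0,0,0],[0,0,0,0,0,0],[0,0,0,0,0,0],[0,0,0,0,0,0],[0,0,0,0,0,0]]' 0 90; python3 - <<'E'
from h import *
where([.4484,.2296,-1.2967])
E
```

```text
time: 2.15
eef_pos: [0.4406, 0.2558, 0.0186]
tcp_rot: [0.537, 0.707, -0.278, 0.367]
contact_force: [1.1, 0.7, 0.1]
opening: 0.996
finger_force: 0.0
time: 2.95
eef_pos: [0.4406, 0.2554, 0.0185]
tcp_rot: [0.537, 0.707, -0.278, 0.367]
contact_force: [-1.5, 0.3, 1.3]
opening: 0.079
finger_force: 88.4
t 2.95 grasp mm [-42.2  -0.5  29.3] lean 0.9575216143783418 zy -0.0016373809287999383 y [0.0026 1.     0.0008] F [-1.5  0.3  1.3] op 0.07943713653650347 88.36449053138494
```

```bash
python3 -m crank '[[-2,0,-1.4,0,0,0],[-5,0,-3.5,0,0,0],[-8.2,0,-5.7,0,0,0],[-8.2,0,-5.7,0,0,0],[-8.2,0,-5.7,0,0,0]]'; python3 - <<'E'
from h import *
where(MIC);print(rel(MIC,(-180,0,135),.96),proj('top',toW(MIC,(-180,0,135))),ray('top',218,118,.085),toF(MIC,ray('top',218,118,.085)))
E
```

```text
time: 3.45
eef_pos: [0.4407, 0.2551, 0.1182]
tcp_rot: [0.538, 0.707, -0.277, 0.366]
contact_force: [-0.8, -0.5, -3.2]
opening: 0.078
finger_force: 89.1
t 3.45 grasp mm [-412.8    9.4  129. ] lean 0.943112200793609 zy -0.17624116004205043 y [0.2174 0.9761 0.002 ] F [-0.8 -0.5 -3.2] op 0.07806045344479941 89.12319565191865
(array([-13.729,   4.478,  18.335,  -0.178,  -0.005,  -0.128]), array([0.5452, 0.0466, 0.1243])) [[230.6129 188.4635]] [0.7444 0.1015 0.085 ] [-119.2832  201.5267   85.    ]
```

```bash
python3 -m crank '[[-13.7,4.5,18.3,-0.178,-0.005,-0.128],[-13.7,4.5,18.3,-0.178,-0.005,-0.128],[-13.7,4.5,18.3,-0.178,-0.005,-0.128],[-13.7,4.5,18.3,-0.178,-0.005,-0.128],[-13.7,4.5,18.3,-0.178,-0.005,-0.128],[-13.7,4.5,18.3,-0.178,-0.005,-0.128],[-13.7,4.5,18.3,-0.178,-0.005,-0.128],[-13.7,4.5,18.3,-0.178,-0.005,-0.128]]'; python3 - <<'E'
from h import *
where(MIC)
i=ctrl.camera_info('wrist');im,d=ctrl.read_camera('wrist');cv2.imwrite('pics/w2raw.png',im);np.save('w2.npy',d)
import pickle;pickle.dump(i,open('w2.pkl','wb'))
P=[(-60,85,45),(-60,-85,45),(-59,77,89),(-59,91,89),(-45,-85,114),(0,31,60.5),(0,-31,60.5),(0,65,60.5),(0,-65,60.5),(0,17,60.5),(0,-17,60.5)]
print(overlay(im,i,MIC,P,0,0,512,384,1.56,'pics/w2.png'))
E
```

```text
time: 4.25
eef_pos: [0.5441, 0.047, 0.123]
tcp_rot: [0.455, 0.761, -0.239, 0.395]
contact_force: [1.0, 0.0, -1.8]
opening: 0.08
finger_force: 89.1
t 4.25 grasp mm [-180.9   -0.7  133.7] lean 0.9606788310437879 zy -0.0023315255114303404 y [-0.0006  1.     -0.005 ] F [ 1.   0.  -1.8] op 0.08032346727641265 89.12834951654077
[[336.8101 178.3341]
 [176.3375 177.5311]
 [332.6354 218.7952]
 [345.7567 218.6643]
 [174.2345 244.6115]
 [282.1116 209.1935]
 [230.7909 208.9287]
 [309.8193 209.2185]
 [203.1038 208.668 ]
 [270.5453 209.1586]
 [242.3528 209.0131]]
```

View pics/w2.png

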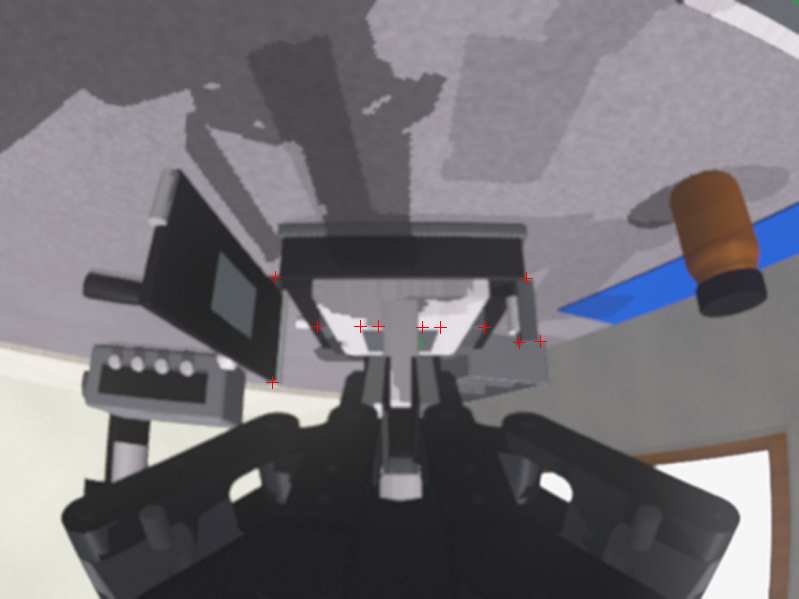

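The wrist view at 1.56x shows the held carrier aligned with the stage. The front top edge runs about (282,277) to (525,277), with the catch post at (530,330) and the door open on the left. The model nearly matches, so I'll enlarge.

```bash
python3 - <<'E'
from h import *
import pickle;i=pickle.load(open('w2.pkl','rb'));im=cv2.imread('pics/w2raw.png')
P=[(-60,85,45),(-60,-85,45),(-59,77,89),(-59,91,89),(0,65,60.5),(0,-65,60.5)]
overlay(im,i,MIC,P,165,135,360,250,4.1,'pics/w2c.png')
E
```

```text
(no output)
```

View pics/w2c.png

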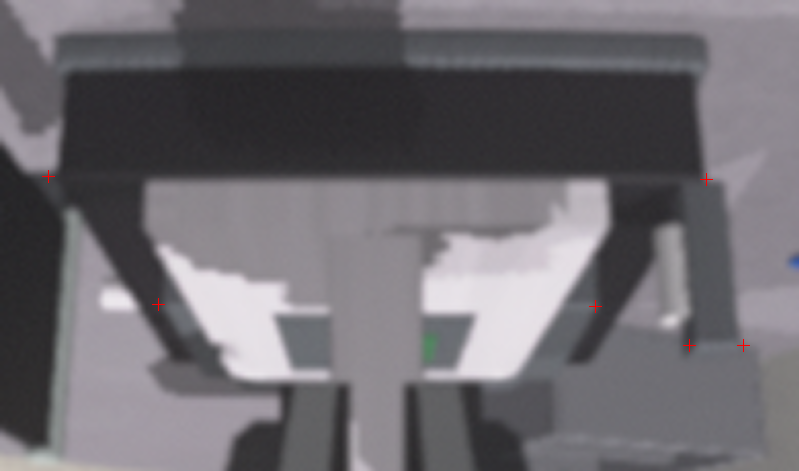

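The enlarged view has the front top edge running (60,180) to (702,178) against model (48,176) to (706,179). The post top matches within 2 px. I'll fix yaw and distance from the front face's depth.

```bash
python3 - <<'E'
from h import *
import pickle;i=pickle.load(open('w2.pkl','rb'));d=np.load('w2.npy');K=i['K']
v,u=np.mgrid[0:384,0:512].astype(float);a=(u-K[0,2])/K[0,0];b=(v-K[1,2])/K[0,0];t=np.hypot(a,b)+1e-9
k=np.tan(t)/t*d; p=np.stack([a*k,b*k,d],-1)@R.from_quat(i['orientation']).as_matrix().T+i['origin']
f=np.array([toF(MIC,q) for q in p[155:176,183:332].reshape(-1,3)])
print(np.percentile(f,[1,25,50,75,99],axis=0))
m=(abs(f[:,0]+62)<8);A=np.c_[np.ones(m.sum()),f[m,1],f[m,2]-30]
for _ in range(3):
    s=np.linalg.lstsq(A,f[m,0],rcond=None)[0]
print('x=c+s*y+..',s,m.sum(),np.std(f[m,0]-A@s))
# y extents along rows of front face
for r in (160,165,170,174):
    row=np.array([toF(MIC,q) for q in p[r,165:350]]);ok=abs(row[:,0]+62)<8;print(r,row[ok][:,1].min(),row[ok][:,1].max(),row[ok][:,2].mean())
# carrier plate top in view: held pose
g=np.array([toF(MIC,q) for q in p[176:180,205:310].reshape(-1,3)]);print('trail face x,z',np.median(g,axis=0))
E
```

```text
[[-60.7864 -78.3517  17.5874]
 [-59.4866 -39.053   23.658 ]
 [-59.0421   0.4433  30.0053]
 [-58.5872  39.7485  36.1042]
 [-57.44    79.2031  42.0455]]
x=c+s*y+.. [-59.0312  -0.0037  -0.0085] 3115 0.6513617899052179
160 -83.87518244810026 85.42742049985769 23.88558372017792
165 -83.07241272327403 85.09371352031164 29.909368348777335
170 -83.21705746597708 85.5751590361517 35.7573407776921
174 -83.06367690786561 84.89012293239908 40.384851406531354
trail face x,z [-59.0458   0.4763  44.2049]
```

```bash
sed -i 's/MIC=np.array(.*$/MIC=np.array([.6228+.001*(.471+.882),-.0987+.001*(-.882+.471),-1.0765])/' h.py; python3 - <<'E'
from h import *
import pickle;i=pickle.load(open('w2.pkl','rb'));d=np.load('w2.npy');K=i['K']
v,u=np.mgrid[0:384,0:512].astype(float);a=(u-K[0,2])/K[0,0];b=(v-K[1,2])/K[0,0];t=np.hypot(a,b)+1e-9
k=np.tan(t)/t*d; p=np.stack([a*k,b*k,d],-1)@R.from_quat(i['orientation']).as_matrix().T+i['origin']
c=p[180:228,195:325].reshape(-1,3);f=np.array([toF(MIC,q) for q in c])
n=f[(abs(f[:,2]-110)<9)&(abs(f[:,1])<34)&(f[:,0]>-192)&(f[:,0]<-75)]
A=np.c_[np.ones(len(n)),n[:,0]+130,n[:,1]];m=np.ones(len(n),bool)
for _ in range(6):
    s=np.linalg.lstsq(A[m],n[m,2],rcond=None)[0];m=abs(n[:,2]-A@s)<2
print('top plane z',s,m.sum(),np.std((n[:,2]-A@s)[m]),'x',np.percentile(n[m,0],[1,99]))
n=n[m]
for x in range(-190,-70,15):
    w=n[abs(n[:,0]-x)<4]
    if len(w)>8: print(x,np.percentile(w[:,1],[1,99]).round(1),len(w))
fin=f[(f[:,2]>116)&(f[:,2]<145)&(abs(f[:,1])<9)];print('fin y',np.percentile(fin[:,1],[2,50,98]),len(fin))
where(MIC)
E
```

```text
top plane z [106.7747  -0.0584  -0.0071] 2265 0.2663261885419224 x [-191.5845  -92.2845]
-190 [-29.4  29.1] 264
-175 [-29.5  28.8] 277
-160 [-30.   29.3] 212
-145 [-30.3  29.2] 182
-130 [-30.2  29. ] 124
-115 [-29.1  28.9] 99
-100 [-30.8  28.8] 80
fin y [-5.5331 -0.214   5.5566] 578
t 4.3 grasp mm [-182.2   -0.6  134.1] lean 0.9610472940824385 zy -0.004308478205802626 y [ 0.0022  1.     -0.0043] F [-0.6  0.4 -2.6] op 0.07485684760118426 89.12365296855569
```

Measured from depth: the held carrier is 0.058 rad nose-down, because it slipped a little in the grip, and otherwise centred. I'll lean the tool more to level it and go to just above the stage front.

```bash
python3 - <<'E'
from h import *
print(rel(MIC,(-150,-.2,100),1.018,yaw=.005)); print(rel(MIC,(-116,-.2,80),1.018,yaw=.005))
E
```

```text
(array([ 0.852,  0.082,  4.588, -0.008, -0.057, -0.   ]), array([0.5604, 0.0189, 0.0902]))
(array([ 0.544,  0.098,  8.521, -0.008, -0.057, -0.   ]), array([ 0.5766, -0.0111,  0.0702]))
```

```bash
python3 -m crank '[[0.5,0.08,2,-0.008,-0.057,0],[0.85,0.08,4.6,-0.008,-0.057,0],[0.7,0.09,6.5,-0.008,-0.057,0],[0.54,0.1,8.5,-0.008,-0.057,0],[0.54,0.1,8.5,-0.008,-0.057,0],[0.54,0.1,8.5,-0.008,-0.057,0]]'; cat >> h.py <<'E'
def wcloud():
    i=ctrl.camera_info('wrist');im,d=ctrl.read_camera('wrist');K=i['K']
    v,u=np.mgrid[0:384,0:512].astype(float);a=(u-K[0,2])/K[0,0];b=(v-K[1,2])/K[0,0];t=np.hypot(a,b)+1e-9
    k=np.tan(t)/t*d
    return im,i,np.stack([a*k,b*k,d],-1)@R.from_quat(i['orientation']).as_matrix().T+i['origin']
def plate(gx,gz):
    """plate top plane around grasp (mm in MIC)"""
    im,i,p=wcloud();c=p[170:235,190:330].reshape(-1,3);f=np.array([toF(MIC,q) for q in c])
    n=f[(abs(f[:,2]-(gz-24))<8)&(abs(f[:,1])<34)&(f[:,0]>gx-12)&(f[:,0]<gx+105)]
    A=np.c_[np.ones(len(n)),n[:,0]-gx,n[:,1]];m=np.ones(len(n),bool)
    for _ in range(8):
        s=np.linalg.lstsq(A[m],n[m,2],rcond=None)[0];m=abs(n[:,2]-A@s)<1.5
    n=n[m];print('plate z at grasp,slope x,y',s,m.sum())
    for x in range(int(gx)-5,int(gx)+100,15):
        w=n[abs(n[:,0]-x)<4]
        if len(w)>8: print(x,np.percentile(w[:,1],[1,99]).round(1),len(w))
    return im,i,f
E
python3 - <<'E'
from h import *
where(MIC);im,i,f=plate(-116,80);cv2.imwrite('pics/w3raw.png',im)
s=f[(f[:,0]>-60)&(f[:,0]<-20)&(abs(f[:,1])>36)&(f[:,2]<55)];print('stage z',np.median(s,axis=0),len(s))
print(ctrl.get_state()['qpos'])
E
```

```text
time: 4.9
eef_pos: [0.5772, -0.0108, 0.0714]
tcp_rot: [0.446, 0.75, -0.249, 0.419]
contact_force: [0.3, 0.2, -2.0]
opening: 0.078
finger_force: 89.2
t 4.9 grasp mm [-115.9    0.4   81.2] lean 1.0185840291742438 zy 0.004347719242056245 y [-0.0042  1.      0.0014] F [ 0.3  0.2 -2. ] op 0.0783468696218035 89.19194312766194
plate z at grasp,slope x,y [57.324  -0.0029  0.0003] 2496
-121 [-27.4  30.8] 335
-106 [-28.4  30.6] 277
-91 [-28.2  31. ] 205
-76 [-28.4  31. ] 147
-61 [-27.8  31.3] 138
-46 [-27.8  30.5] 97
-31 [-28.2  31.1] 78
stage z [-58.6641  42.9067  44.3966] 1139
[ 0.1971  0.3078  2.1189 -1.3864  0.9733  0.7152]
```

```bash
python3 -m crank '[[0.25,-0.14,0.16,0,0,0],[0.4,-0.14,0.25,0,0,0],[0.5,-0.14,0.31,0,0,0],[0.5,-0.14,0.31,0,0,0]]';python3 - <<'E'
from h import *
where(MIC);im,i,f=plate(-116,75)
print(ctrl.get_state()['qpos'])
E
```

```text
time: 5.35
eef_pos: [0.5762, -0.0121, 0.0659]
tcp_rot: [0.447, 0.75, -0.248, 0.42]
contact_force: [0.1, -0.0, -2.2]
opening: 0.08
finger_force: 89.2
t 5.35 grasp mm [-115.2   -1.1   75.7] lean 1.0191254839281443 zy 0.004185071563774788 y [-0.0036  1.      0.0022] F [ 0.1 -0.  -2.2] op 0.07957761467133913 89.19774809852242
plate z at grasp,slope x,y [51.9057 -0.0031  0.0014] 2531
-121 [-29.2  29.3] 343
-106 [-29.8  28.9] 258
-91 [-29.7  29.6] 206
-76 [-29.9  29.4] 172
-61 [-29.7  29.5] 124
-46 [-30.   29.7] 101
-31 [-29.8  29.7] 82
[ 0.1947  0.3179  2.1215 -1.396   0.9704  0.7303]
```

```bash
python3 -m crank '[[0.06,0.02,0.04,0,0,0],[-0.2,0.02,0.46,0,0,0],[-0.46,0.02,0.89,0,0,0],[-0.73,0.02,1.32,0,0,0],[-0.99,0.02,1.74,0,0,0],[-1.25,0.02,2.17,0,0,0],[-1.52,0.02,2.59,0,0,0],[-1.52,0.02,2.59,0,0,0]]';python3 - <<'E'
from h import *
where(MIC);im,i,f=plate(-85,75);s=ctrl.get_state()
print(s['qpos'],R.from_euler('z',-MIC[2]).apply(s['contact_force']))
E
```

```text
time: 6.2
eef_pos: [0.5911, -0.0394, 0.0656]
tcp_rot: [0.447, 0.75, -0.249, 0.42]
contact_force: [-0.7, -0.4, -2.7]
opening: 0.077
finger_force: 89.2
t 6.2 grasp mm [-84.2  -0.9  75.4] lean 1.0194627339297737 zy 0.0032207319204007865 y [-0.0022  1.      0.0026] F [-0.7 -0.4 -2.7] op 0.0767795083189349 89.1519284248352
plate z at grasp,slope x,y [51.5368 -0.0016  0.0008] 2565
-90 [-29.2  29.5] 354
-75 [-29.6  29.3] 255
-60 [-29.3  29.7] 206
-45 [-29.7  29.8] 160
-30 [-29.5  29.8] 132
-15 [-29.1  30. ] 98
0 [-33.9  33.2] 107
[ 0.1363  0.3264  2.1114 -1.4346  0.9339  0.7214] [ 0.4116 -1.0099 -1.6987]
```

```bash
python3 -m crank '[[-0.23,0.0,0.45,0,0,0],[-0.49,0.0,0.87,0,0,0],[-0.75,0.0,1.3,0,0,0],[-1.02,0.0,1.72,0,0,0],[-1.28,0.0,2.15,0,0,0],[-1.54,0.0,2.57,0,0,0],[-1.54,0.0,2.57,0,0,0]]';python3 - <<'E'
from h import *
where(MIC);im,i,f=plate(-54,75);s=ctrl.get_state()
print(s['qpos'],R.from_euler('z',-MIC[2]).apply(s['contact_force']))
E
```

```text
time: 6.95
eef_pos: [0.6053, -0.0657, 0.0652]
tcp_rot: [0.447, 0.75, -0.249, 0.42]
contact_force: [-0.4, 0.2, -2.7]
opening: 0.078
finger_force: 89.2
t 6.95 grasp mm [-54.3  -0.8  75. ] lean 1.0194218845938074 zy 0.00332564447097278 y [-0.0024  1.      0.0025] F [-0.4  0.2 -2.7] op 0.07786791202598001 89.15466053411365
plate z at grasp,slope x,y [51.1215  0.0029  0.0002] 2318
-59 [-29.1  29.5] 342
-44 [-29.6  29.3] 281
-29 [-29.4  30. ] 212
-14 [-29.7  30. ] 167
1 [-33.6  33.5] 164
16 [-17.6  17.9] 42
31 [-17.6  18. ] 24
[ 0.0809  0.3367  2.0979 -1.4712  0.8986  0.712 ] [-0.4963 -0.1445 -2.0838]
```

The carrier is in the slot with no resistance. Joint 4 is nearing its limit, so I'll loosen, regrip the fin with less lean, then push on.

```bash
python3 -m crank '[[0,0,0,0,0,0],[0,0,0,0,0,0],[0,0,0,0,0,0],[0,0,0,0,0,0]]' 0.35; python3 - <<'E'
from h import *
where(MIC);im,i,f=plate(-54,75);print(rel(MIC,(-55,-.5,75.5),.93))
E
```

```text
time: 7.4
eef_pos: [0.6054, -0.0649, 0.0656]
tcp_rot: [0.447, 0.75, -0.248, 0.42]
contact_force: [-0.2, 0.5, 0.7]
opening: 0.351
finger_force: 0.0
t 7.4 grasp mm [-55.   -0.3  75.4] lean 1.0199818453502691 zy 0.004445916444195282 y [-0.0035  1.      0.0027] F [-0.2  0.5  0.7] op 0.3508396726148263 0.0
plate z at grasp,slope x,y [50.9812  0.0045 -0.0009] 2288
-59 [-28.8  29.4] 355
-44 [-29.6  29.4] 255
-29 [-29.6  29.8] 205
-14 [-29.1  29.7] 154
1 [-33.3  33.8] 189
16 [-17.5  17.2] 39
31 [-17.3  17.8] 21
(array([ 0.146, -0.016, -0.022,  0.004,  0.09 , -0.   ]), array([ 0.6047, -0.0641,  0.0643]))
```

```bash
python3 -m crank '[[0.1,0,-0.02,0.004,0.05,0],[0.15,0,-0.02,0.004,0.09,0],[0.15,0,-0.02,0.004,0.09,0],[0.15,0,-0.02,0.004,0.09,0]]'; python3 -m crank '[[0,0,0,0,0,0],[0,0,0,0,0,0],[0,0,0,0,0,0],[0,0,0,0,0,0],[0,0,0,0,0,0]]' 0 90; python3 - <<'E'
from h import *
where(MIC);s=ctrl.get_state()
print(s['qpos'],R.from_euler('z',-MIC[2]).apply(s['contact_force']))
print(rel(MIC,(-34,-.5,75.2),.93),rel(MIC,(-14,-.5,75.2),.93))
E
```

```text
time: 7.85
eef_pos: [0.6047, -0.0643, 0.0642]
tcp_rot: [0.458, 0.767, -0.23, 0.385]
contact_force: [-0.5, 0.7, 0.1]
opening: 0.353
finger_force: 0.0
time: 8.35
eef_pos: [0.6044, -0.064, 0.0636]
tcp_rot: [0.458, 0.768, -0.23, 0.385]
contact_force: [-1.1, 1.1, 0.7]
opening: 0.073
finger_force: 88.4
t 8.35 grasp mm [-55.2  -0.7  74.8] lean 0.9289099419887614 zy -0.00026133455935661306 y [ 0.0002  1.     -0.0002] F [-1.1  1.1  0.7] op 0.07298590198122422 88.36241905577481
[ 0.0592  0.3039  2.0907 -1.3551  0.8385  0.594 ] [-1.4903 -0.4372  0.6866]
(array([-1.304,  0.025,  1.675, -0.   , -0.001,  0.   ]), array([ 0.6147, -0.0826,  0.064 ])) (array([-2.501,  0.025,  3.277, -0.   , -0.001,  0.   ]), array([ 0.6242, -0.1002,  0.064 ]))
```

```bash
python3 -m crank '[[-0.3,0,0.4,0,0,0],[-0.6,0,0.8,0,0,0],[-0.9,0,1.2,0,0,0],[-1.2,0,1.6,0,0,0],[-1.5,0,2.0,0,0,0],[-1.8,0,2.4,0,0,0],[-2.04,0,2.72,0,0,0],[-2.04,0,2.72,0,0,0]]'; python3 - <<'E'
from h import *
where(MIC);s=ctrl.get_state()
print(s['qpos'],R.from_euler('z',-MIC[2]).apply(s['contact_force']))
E
```

```text
time: 9.15
eef_pos: [0.6207, -0.0955, 0.0641]
tcp_rot: [0.459, 0.767, -0.231, 0.385]
contact_force: [2.1, -3.2, -2.4]
opening: 0.072
finger_force: 88.2
t 9.15 grasp mm [-19.8  -1.2  75.2] lean 0.9302869592619355 zy -0.0021910650889925207 y [ 0.002  1.    -0.001] F [ 2.1 -3.2 -2.4] op 0.07189093717705294 88.18136058747768
[-0.0024  0.3202  2.0681 -1.3867  0.8011  0.5747] [ 3.7801  0.2966 -2.4404]
```

```bash
python3 -m crank '[[-0.12,0,0.16,0,0,0],[-0.12,0,0.16,0,0,0]]'; python3 -m crank '[[-0.09,0,0.12,0,0,0],[-0.09,0,0.12,0,0,0],[-0.09,0,0.12,0,0,0]]'; python3 - <<'E'
from h import *
where(MIC);s=ctrl.get_state()
print(s['qpos'],R.from_euler('z',-MIC[2]).apply(s['contact_force']))
plate(-17,75)
E
```

```text
time: 9.35
eef_pos: [0.6216, -0.0966, 0.0639]
tcp_rot: [0.459, 0.767, -0.23, 0.385]
contact_force: [1.1, -2.2, -2.2]
opening: 0.075
finger_force: 88.3
time: 9.65
eef_pos: [0.6224, -0.0972, 0.064]
tcp_rot: [0.458, 0.768, -0.23, 0.385]
contact_force: [0.1, -0.1, -2.0]
opening: 0.073
finger_force: 88.5
t 9.65 grasp mm [-17.5  -0.7  75.1] lean 0.9293007505394795 zy -0.0001837729917203812 y [ 0.0002  1.     -0.0001] F [ 0.1 -0.1 -2. ] op 0.0734125706336179 88.50036850199103
[-0.0064  0.3214  2.0662 -1.3888  0.7963  0.5729] [ 0.1544  0.0361 -1.9612]
plate z at grasp,slope x,y [51.2802  0.0044  0.001 ] 2173
-22 [-29.   29.6] 421
-7 [-29.4  29.8] 332
8 [-29.   29.5] 139
23 [-17.4  17.5] 94
38 [-17.3  17.4] 66
```

```bash
python3 -m crank '[[-0.12,0,0.16,0,0,0],[-0.12,0,0.16,0,0,0]]'; python3 -m crank '[[-0.09,0,0.12,0,0,0],[-0.09,0,0.12,0,0,0]]'; python3 - <<'E'
from h import *
where(MIC);s=ctrl.get_state()
print(R.from_euler('z',-MIC[2]).apply(s['contact_force']))
E
```

```text
time: 9.9
eef_pos: [0.6235, -0.0987, 0.064]
tcp_rot: [0.458, 0.768, -0.229, 0.385]
contact_force: [-0.3, 0.9, -1.4]
opening: 0.078
finger_force: 88.8
time: 10.1
eef_pos: [0.6237, -0.0987, 0.0636]
tcp_rot: [0.458, 0.768, -0.229, 0.384]
contact_force: [-4.6, 8.8, 2.2]
opening: 0.078
finger_force: 90.7
t 10.1 grasp mm [-15.6  -0.3  74.8] lean 0.9275065549233011 zy 0.0014487918546291503 y [-0.0012  1.      0.0009] F [-4.6  8.8  2.2] op 0.07754144529403345 90.66809459589422
[-9.9469  0.0819  2.2385]
```

```bash
python3 -m crank '[[-0.09,0,0.12,0,0,0],[-0.09,0,0.12,0,0,0]]'; python3 - <<'E'
from h import *
where(MIC);s=ctrl.get_state()
print(R.from_euler('z',-MIC[2]).apply(s['contact_force']))
im,i,p=wcloud();cv2.imwrite('pics/w4.png',im)
f=np.array([toF(MIC,q) for q in p[100:240,190:330].reshape(-1,3)])
t=f[(abs(f[:,1])<27)&(f[:,2]>46)&(f[:,2]<53)&(f[:,0]<-20)];print('trailing edge x',np.percentile(t[:,0],[1,5,20,50]),len(t),'want -30')
fr=f[(abs(f[:,1])<75)&(f[:,2]>20)&(f[:,2]<40)&(abs(f[:,0]+60)<8)];print('front face x',np.median(fr[:,0]))
E
```

```text
time: 10.3
eef_pos: [0.6238, -0.0987, 0.0635]
tcp_rot: [0.458, 0.768, -0.228, 0.384]
contact_force: [-9.9, 14.6, 6.8]
opening: 0.072
finger_force: 92.7
t 10.3 grasp mm [-15.5  -0.2  74.7] lean 0.9267728962901765 zy 0.0019757070043738972 y [-0.0017  1.      0.001 ] F [-9.9 14.6  6.8] op 0.07234529881747771 92.68655028194189
[-17.5524  -1.8132   6.7934]
trailing edge x [-31.8515 -30.9353 -30.3784 -29.5117] 1523 want -30
front face x -60.04248769982948
```

```bash
python3 -m crank '[[0,0,0,0,0,0],[0,0,0,0,0,0],[0,0,0,0,0,0],[0,0,0,0,0,0],[0,0,0,0,0,0]]' 0.45; python3 -m crank '[[0,0,-1,0,0,0],[0,0,-3,0,0,0],[0,0,-5,0,0,0],[0,0,-8,0,0,0],[0,0,-11,0,0,0],[0,0,-14,0,0,0],[0,0,-14,0,0,0]]'; python3 - <<'E'
from h import *
where(MIC)
im,i,p=wcloud();P=[(-55+25,30,51),(-55+25,-30,51),(-26,6,86),(-26,-6,86),(-2,6,86),(-2,-6,86)]
print(overlay(im,i,MIC,P,0,0,512,384,1.56,'pics/w5.png'))
f=np.array([toF(MIC,q) for q in p[100:300,150:370].reshape(-1,3)])
t=f[(abs(f[:,1])<27)&(f[:,2]>46.5)&(f[:,2]<53)&(f[:,0]<-20)];print('trailing edge x',np.percentile(t[:,0],[1,5,20,50]),len(t))
t=f[(abs(f[:,1])<5)&(f[:,2]>58)&(f[:,2]<80)&(abs(f[:,0]+26)<15)];print('fin rear x',np.median(t[:,0]),len(t))
a=np.load('top_d.npy');c=cloud('top',a).reshape(-1,3);f=np.array([toF(MIC,q) for q in c[(c[:,2]>.08)&(c[:,2]<.13)]])
d=f[(f[:,0]<-60)&(f[:,0]>-210)&(abs(f[:,1]+95)<30)];print('door',len(d),np.polyfit(d[:,0],d[:,1],1),d[:,0].min())
E
```

```text
time: 10.85
eef_pos: [0.6249, -0.102, 0.0641]
tcp_rot: [0.459, 0.767, -0.23, 0.385]
contact_force: [-0.5, -0.1, 0.5]
opening: 0.451
finger_force: 0.0
time: 11.55
eef_pos: [0.5725, -0.0003, 0.1511]
tcp_rot: [0.458, 0.767, -0.227, 0.387]
contact_force: [1.6, -0.6, 0.2]
opening: 0.452
finger_force: 0.0
t 11.55 grasp mm [-126.5    1.3  162.2] lean 0.9308642014684206 zy 0.005786561930150094 y [-0.0034  1.      0.0051] F [ 1.6 -0.6  0.2] op 0.45246481437156505 0.0
[[283.3717 151.2286]
 [223.296  151.4435]
 [259.6178 184.9489]
 [247.0869 184.9906]
 [259.3197 194.2675]
 [247.6947 194.3053]]
trailing edge x [-31.1571 -30.8246 -30.1796 -29.1364] 471
fin rear x -26.18793993881158 199
door 173 [  0.0787 -81.6587] -203.57984459908934
```

View pics/w5.png

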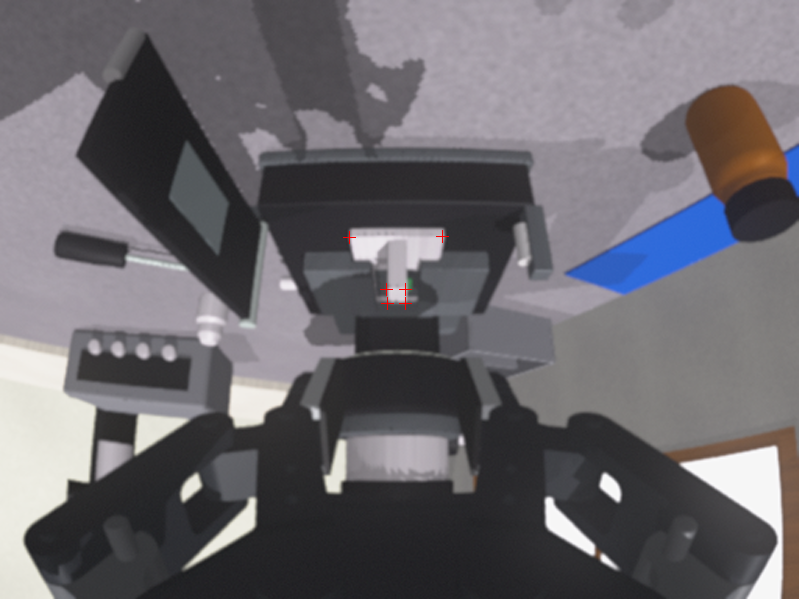

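The carrier is home: its trailing edge is at x≈-30 and the fin rear at -26.2, matching the overlay. The door stands at about 1.65 rad with its free edge near (-197,-97). I'll move to its outer side with the fingers shut.

```bash
python3 - <<'E'
from h import *
print(rel(MIC,(-165,-135,190),.6,pz=0))
E
```

```text
(array([ -0.011, -13.533,  -6.819,   0.004,   0.33 ,  -0.001]), array([ 0.427 , -0.0179,  0.19  ]))
```

```bash
python3 -m crank '[[0,0,-6.8,0,0.1,0],[0,-4,-6.8,0,0.2,0],[0,-8,-6.8,0,0.33,0],[0,-12,-6.8,0,0.33,0],[0,-13.5,-6.8,0,0.33,0],[0,-13.5,-6.8,0,0.33,0],[0,-13.5,-6.8,0,0.33,0]]' 0; python3 - <<'E'
from h import *
where(MIC,0);print(ctrl.get_state()['qpos']);print(rel(MIC,(-165,-135,88),.6,pz=0))
E
```

```text
time: 12.3
eef_pos: [0.427, -0.0194, 0.1882]
tcp_rot: [0.49, 0.82, -0.151, 0.253]
contact_force: [0.5, 0.1, 0.4]
opening: -0.001
finger_force: 0.0
t 12.3 grasp mm [-163.7 -135.7  188.2] lean 0.5993308746869451 zy -0.0005124469269051582 y [0.0012 1.     0.0002] F [0.5 0.1 0.4] op -0.0006975478556198805 0.0
[ 0.0475 -0.3783  2.3373 -0.6481  1.003  -0.1378]
(array([ 5.76 ,  0.066,  8.201, -0.001, -0.001, -0.001]), array([ 0.427 , -0.0179,  0.088 ]))
```

```bash
python3 -m crank '[[2,0,3,0,0,0],[4,0,6,0,0,0],[5.76,0,8.2,0,0,0],[5.76,0,8.2,0,0,0],[5.76,0,8.2,0,0,0]]' 0; python3 - <<'E'
from h import *
where(MIC,0);print(ctrl.get_state()['qpos'])
# tool-centre arc: contact distance off from door outer face
for off in (20,):
  for ph in (1.65,1.5,1.3,1.1,.9,.7,.5,.3,.2,.1,0):
    r=118;u=np.array([-np.sin(ph),np.cos(ph)]);n=np.array([-np.cos(ph),-np.sin(ph)])
    print(ph,np.round(np.array([-45,-85])+u*r+n*(3+off),1))
E
```

```text
time: 12.8
eef_pos: [0.4269, -0.0176, 0.0881]
tcp_rot: [0.489, 0.821, -0.152, 0.253]
contact_force: [0.5, -0.0, 0.3]
opening: 0.001
finger_force: 0.0
t 12.8 grasp mm [-165.4 -135.    88.1] lean 0.5987763639283197 zy -0.001035076819097789 y [-0.0007  1.     -0.0017] F [ 0.5 -0.   0.3] op 0.0013978055754528078 0.0
[ 0.0523 -0.1998  2.4103 -0.7763  0.8151  0.0714]
1.65 [-160.8 -117.3]
1.5 [-164.3  -99.6]
1.3 [-164.9  -75.6]
1.1 [-160.6  -52. ]
0.9 [-151.7  -29.7]
0.7 [-138.6   -9.6]
0.5 [-121.8    7.5]
0.3 [-101.8   20.9]
0.2 [-91.   26.1]
0.1 [-79.7  30.1]
0 [-68.  33.]
```

```bash
python3 -m crank '[[-0.33,1.2,0.23,0,0,0],[-0.25,2.4,0.17,0,0,0],[-0.08,3.6,0.06,0,0,0],[0,4.8,0,0,0,0],[0,5.9,0,0,0,0],[-0.17,7.1,0.11,0,0,0],[-0.41,8.3,0.28,0,0,0],[-0.74,9.4,0.51,0,0,0],[-1.16,10.5,0.79,0,0,0],[-1.16,10.5,0.79,0,0,0]]' 0; cat >> h.py <<'E'
def door():
    im,d=ctrl.read_camera('top');c=cloud('top',d);c=c[120:250,220:330].reshape(-1,3);f=np.array([toF(MIC,q) for q in c[(c[:,2]>.104)&(c[:,2]<.122)]])
    r=f[:,:2]+[45,85];rr=np.hypot(*r.T);ok=(rr>25)&(rr<160)&(f[:,0]<-36);ph=np.arctan2(-r[ok,0],r[ok,1]);print('door',np.percentile(ph,[5,25,50,75,95]),ok.sum());return im
E
python3 - <<'E'
from h import *
where(MIC,0);print(ctrl.get_state()['qpos']);door()
E
```

```text
time: 13.8
eef_pos: [0.5266, 0.0198, 0.0879]
tcp_rot: [0.49, 0.82, -0.151, 0.253]
contact_force: [0.6, -0.1, 1.1]
opening: 0.0
finger_force: 0.0
t 13.8 grasp mm [-151.   -29.5   87.9] lean 0.5983595086667189 zy 0.0001321956164657491 y [0.0005 1.     0.0005] F [ 0.6 -0.1  1.1] op 0.0002492303145393001 0.0
[ 0.121   0.0632  2.1656 -0.7819  0.8394  0.1437]
door [0.9945 1.0234 1.0454 1.0677 1.1456] 143
```

```bash
python3 -m crank '[[-0.5,1,0.34,0,0,0],[-0.99,2,0.68,0,0,0],[-1.65,2.9,1.13,0,0,0],[-2.39,3.7,1.64,0,0,0],[-3.13,4.4,2.15,0,0,0],[-4.04,5,2.77,0,0,0],[-4.5,5.3,3.05,0,0,0],[-4.95,5.55,3.39,0,0,0],[-4.95,5.55,3.39,0,0,0]]' 0;python3 - <<'E'
from h import *
where(MIC,0);print(ctrl.get_state()['qpos']);door()
E
```

```text
time: 14.75
eef_pos: [0.6032, -0.0074, 0.0883]
tcp_rot: [0.49, 0.82, -0.151, 0.254]
contact_force: [-0.6, -0.1, 0.3]
opening: -0.002
finger_force: 0.0
t 14.75 grasp mm [-90.7  25.   88.3] lean 0.5994977188098577 zy -0.00033285575251537706 y [0.0009 1.     0.0002] F [-0.6 -0.1  0.3] op -0.0023335520207300713 0.0
[ 0.0542  0.201   2.0091 -0.7769  0.8158  0.0756]
door [0.3933 0.4167 0.4373 0.4614 0.5138] 142
```

```bash
python3 - <<'E'
from h import *
im=door();s,_=ctrl.read_camera('scene');w,_=ctrl.read_camera('wrist')
o=np.zeros((600,800,3),np.uint8)
o[:300,:400]=cv2.resize(im[110:245,220:400],(400,300));o[:300,400:]=cv2.resize(s[140:305,130:350],(400,300));o[300:,:400]=cv2.resize(w,(400,300))
cv2.imwrite('pics/m1.png',o)
E
```

```text
door [0.393  0.4177 0.4374 0.4618 0.5177] 147
```

View pics/m1.png

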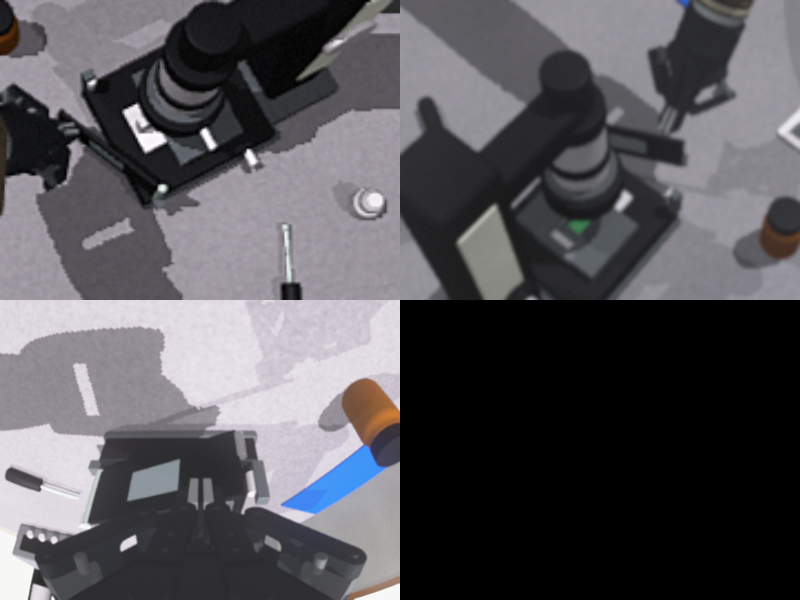

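Composite: the fingers press on the outside of the door, which is still ajar (top crop, door from (75,125) to (165,190)). The carrier sits in the slot undisturbed. I'll keep closing.

```bash
python3 -m crank '[[-0.5,0.2,0.34,0,0,0],[-0.99,0.4,0.68,0,0,0],[-1.4,0.5,0.96,0,0,0],[-1.82,0.7,1.24,0,0,0],[-1.82,0.7,1.24,0,0,0]]' 0;python3 - <<'E'
from h import *
where(MIC,0);door();print(R.from_euler('z',-MIC[2]).apply(ctrl.get_state()['contact_force']))
E
```

```text
time: 15.45
eef_pos: [0.6199, -0.0235, 0.0884]
tcp_rot: [0.49, 0.82, -0.151, 0.254]
contact_force: [-0.0, -0.7, 0.0]
opening: -0.001
finger_force: 0.0
t 15.45 grasp mm [-68.5  32.1  88.4] lean 0.5995656778001051 zy -0.0001334416352696813 y [0.0009 1.     0.0004] F [-0.  -0.7  0. ] op -0.0006678768374496223 0.0
door [0.2201 0.2398 0.2613 0.2831 0.3448] 138
[-0.5761 -0.1483 -0.3856]
```

```bash
python3 -m crank '[[-0.33,0.1,0.23,0,0,0],[-0.66,0.1,0.45,0,0,0],[-0.66,0.1,0.45,0,0,0]]' 0; python3 -m crank '[[-0.17,0,0.11,0,0,0],[-0.33,0,0.23,0,0,0],[-0.33,0,0.23,0,0,0]]' 0;python3 - <<'E'
from h import *
where(MIC,0);door();print(R.from_euler('z',-MIC[2]).apply(ctrl.get_state()['contact_force']))
E
```

```text
time: 15.8
eef_pos: [0.6242, -0.0298, 0.0883]
tcp_rot: [0.49, 0.82, -0.151, 0.254]
contact_force: [0.7, -0.6, -0.1]
opening: -0.002
finger_force: 0.0
time: 16.1
eef_pos: [0.626, -0.0332, 0.0883]
tcp_rot: [0.49, 0.82, -0.151, 0.254]
contact_force: [0.8, 0.1, 0.3]
opening: 0.001
finger_force: 0.0
t 16.1 grasp mm [-57.2  32.9  88.3] lean 0.599385110281519 zy -1.630997019174535e-05 y [0.0003 1.     0.0002] F [0.8 0.1 0.3] op 0.0014357440109359332 0.03400637754793934
door [0.1345 0.1517 0.1754 0.1942 0.2413] 135
[-0.3628 -0.0644  0.5594]
```

```bash
python3 -m crank '[[-0.17,0,0.11,0,0,0],[-0.33,0,0.23,0,0,0],[-0.33,0,0.23,0,0,0]]' 0; python3 -m crank '[[-0.17,0,0.11,0,0,0],[-0.33,0,0.23,0,0,0],[-0.33,0,0.23,0,0,0]]' 0; python3 -m crank '[[-0.17,0,0.11,0,0,0],[-0.33,0,0.23,0,0,0],[-0.33,0,0.23,0,0,0]]' 0;python3 - <<'E'
from h import *
where(MIC,0);door();print(R.from_euler('z',-MIC[2]).apply(ctrl.get_state()['contact_force']))
E
```

```text
time: 16.45
eef_pos: [0.6279, -0.0367, 0.0882]
tcp_rot: [0.49, 0.82, -0.151, 0.253]
contact_force: [-0.2, -0.2, -0.2]
opening: 0.002
finger_force: 0.0
time: 16.75
eef_pos: [0.6298, -0.0403, 0.0882]
tcp_rot: [0.49, 0.82, -0.151, 0.253]
contact_force: [0.2, -0.4, 0.2]
opening: -0.004
finger_force: 0.0
time: 17.05
eef_pos: [0.6317, -0.0434, 0.0881]
tcp_rot: [0.49, 0.82, -0.151, 0.253]
contact_force: [-0.8, 1.4, 0.9]
opening: -0.001
finger_force: 1.1
t 17.05 grasp mm [-45.5  33.1  88.1] lean 0.5989760788303999 zy 0.00030256800559890667 y [0.0002 1.     0.0005] F [-0.8  1.4  0.9] op -0.0005998471447684992 1.107034179067341
door [0.0433 0.0648 0.0867 0.106  0.15  ] 128
[-2.5146  0.5882  1.1067]
```

```bash
python3 -m crank '[[-0.17,0,0.11,0,0,0],[-0.33,0,0.23,0,0,0],[-0.33,0,0.23,0,0,0]]' 0; python3 -m crank '[[-0.17,0,0.11,0,0,0],[-0.33,0,0.23,0,0,0],[-0.33,0,0.23,0,0,0]]' 0; python3 - <<'E'
from h import *
where(MIC,0);door();print(R.from_euler('z',-MIC[2]).apply(ctrl.get_state()['contact_force']))
E
```

```text
time: 17.4
eef_pos: [0.6339, -0.0474, 0.0883]
tcp_rot: [0.49, 0.82, -0.151, 0.254]
contact_force: [0.7, 1.1, 0.9]
opening: -0.003
finger_force: 0.7
time: 17.7
eef_pos: [0.6354, -0.0506, 0.0881]
tcp_rot: [0.49, 0.82, -0.151, 0.253]
contact_force: [-1.4, 3.8, 1.4]
opening: 0.001
finger_force: 1.8
t 17.7 grasp mm [-37.4  32.9  88.1] lean 0.5988459156353969 zy -0.0001638200951965568 y [0.0007 1.     0.0003] F [-1.4  3.8  1.4] op 0.0008682511521048342 1.7847586423158646
door [-0.0261 -0.0019  0.0201  0.0397  0.0919] 131
[-2.5947  0.1324  1.9938]
```

```bash
python3 - <<'E'
from h import *
w,i,p=wcloud();f=np.array([toF(MIC,q) for q in p.reshape(-1,3)])
for y in range(-80,90,10):
  for z in ((60,80),(90,110)):
    m=(abs(f[:,1]-y)<4)&(f[:,2]>z[0])&(f[:,2]<z[1])&(f[:,0]>-130)&(f[:,0]<20)
    if m.sum()>5: print(y,z,np.percentile(f[m,0],[5,50,95]).round(1),m.sum())
im=door();s,_=ctrl.read_camera('scene')
o=np.zeros((600,800,3),np.uint8)
o[:300,:400]=cv2.resize(im[125:215,240:360],(400,300),interpolation=cv2.INTER_CUBIC);o[:300,400:]=cv2.resize(s[170:290,195:355],(400,300),interpolation=cv2.INTER_CUBIC);o[300:,:400]=cv2.resize(w[190:320,170:343],(400,300),interpolation=cv2.INTER_CUBIC)
cv2.imwrite('pics/m2.png',o)
E
```

```text
-80 (60, 80) [-50.  -48.4 -47.4] 231
-80 (90, 110) [-50.4 -48.6 -47.4] 307
-70 (60, 80) [-49.  -48.2 -47.3] 220
-70 (90, 110) [-48.9 -48.1 -47.3] 271
-60 (60, 80) [-48.8 -48.  -47.3] 232
-60 (90, 110) [-49.  -48.1 -47.2] 292
-50 (60, 80) [-48.9 -48.1 -47.2] 237
-50 (90, 110) [-48.9 -48.1 -47.1] 313
-40 (60, 80) [-48.9 -48.  -47.3] 263
-40 (90, 110) [-49.  -48.  -47.2] 340
-30 (60, 80) [-49.1 -48.2 -47.3] 269
-30 (90, 110) [-49.  -48.2 -47.2] 351
-20 (60, 80) [-49.1 -48.2 -47.3] 269
-20 (90, 110) [-49.2 -48.2 -47.1] 371
-10 (60, 80) [-49.1 -48.3 -47.4] 282
-10 (90, 110) [-49.1 -48.2 -47.2] 390
0 (60, 80) [-49.1 -48.4 -47.6] 298
0 (90, 110) [-49.1 -48.1 -47.2] 412
10 (60, 80) [-49.2 -48.4 -47.5] 296
10 (90, 110) [-49.2 -48.1 -47.2] 410
20 (60, 80) [-49.1 -48.2 -47.5] 315
20 (90, 110) [-49.  -48.  -47.3] 305
30 (60, 80) [-49.  -48.1 -47.4] 313
30 (90, 110) [-65.6 -48.3 -47.4] 158
40 (60, 80) [-49.  -48.2 -47.4] 319
40 (90, 110) [-65.5 -48.2 -47.3] 183
50 (60, 80) [-49.  -48.2 -47.4] 312
50 (90, 110) [-48.9 -48.  -47.1] 354
60 (60, 80) [-48.9 -48.2 -47.4] 299
60 (90, 110) [-48.8 -48.  -47.1] 415
70 (60, 80) [-55.6 -49.2 -47.3] 405
70 (90, 110) [-48.8 -47.9 -47. ] 92
80 (60, 80) [-59.6 -58.7 -55.7] 349
door [-0.0237  0.0006  0.0231  0.0446  0.095 ] 134
```

View pics/m2.png

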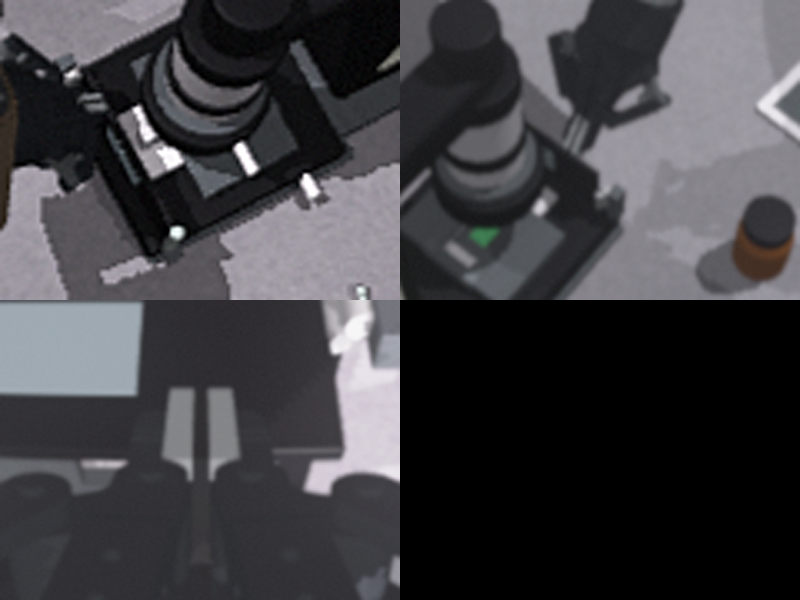

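Measured by depth, the door's outer face is at x = -48.1 along its whole width, i.e. angle ≈ 0, and the finger is outside it. I'll press a bit more to make sure of the catch, then retreat.

```bash
python3 -m crank '[[-0.17,0,0.11,0,0,0],[-0.33,0,0.23,0,0,0],[-0.33,0,0.23,0,0,0]]' 0; python3 -m crank '[[-0.17,0,0.11,0,0,0],[-0.25,0,0.17,0,0,0],[-0.25,0,0.17,0,0,0]]' 0; python3 - <<'E'
from h import *
where(MIC,0);print(R.from_euler('z',-MIC[2]).apply(ctrl.get_state()['contact_force']))
E
```

```text
time: 18.2
eef_pos: [0.6359, -0.0512, 0.0876]
tcp_rot: [0.491, 0.82, -0.15, 0.252]
contact_force: [-10.6, 16.3, 10.0]
opening: 0.0
finger_force: 9.1
time: 18.5
eef_pos: [0.6362, -0.0515, 0.0873]
tcp_rot: [0.491, 0.821, -0.149, 0.251]
contact_force: [-17.1, 24.4, 14.6]
opening: 0.0
finger_force: 14.5
t 18.5 grasp mm [-36.2  33.1  87.3] lean 0.5917929682003983 zy -0.00018802353489816265 y [0.0022 1.     0.0012] F [-17.1  24.4  14.6] op 0.0002860458941128645 14.491728991270065
[-29.5856  -3.4343  14.639 ]
```

Hard against the stop. I'll retreat straight back and up, then check.

```bash
python3 -m crank '[[0.4,0,-0.3,0,0,0],[1.2,0,-0.9,0,0,0],[2.5,0,-2,0,0,0],[3.5,0,-5,0,0,0],[3.5,0,-9,0,0,0],[3.5,0,-12,0,0,0],[3.5,0,-12,0,0,0],[3.5,0,-12,0,0,0]]' 0; python3 - <<'E'
from h import *
where(MIC,0);w,i,p=wcloud();f=np.array([toF(MIC,q) for q in p.reshape(-1,3)])
for y in (-70,-35,0,35,60):
    m=(abs(f[:,1]-y)<5)&(f[:,2]>60)&(f[:,2]<108)&(abs(f[:,0]+48)<15);print(y,np.median(f[m,0]),m.sum())
for n,(lo,hi) in {'fin':((-27,-7,60),(0,7,84))}.items():
    m=(abs(f[:,0]+14)<25)&(abs(f[:,1])<12)&(f[:,2]>75)&(f[:,2]<95);print('fin pts',m.sum(),np.percentile(f[m],[5,50,95],axis=0) if m.sum() else '')
_,d=ctrl.read_camera('top');c=cloud('top',d);g=np.array([toF(MIC,q) for q in c[120:220,240:340].reshape(-1,3)])
m=(abs(g[:,1])<25)&(g[:,2]>47)&(g[:,2]<56)&(g[:,0]<-15)&(g[:,0]>-42);print('plate',m.sum(),np.percentile(g[m,0],[2,50]) if m.sum() else '')
E
```

```text
time: 19.3
eef_pos: [0.5928, 0.0285, 0.1676]
tcp_rot: [0.49, 0.82, -0.151, 0.254]
contact_force: [-0.6, 0.3, -0.1]
opening: 0.003
finger_force: 0.0
t 19.3 grasp mm [-127.2   33.   167.6] lean 0.5996592221057585 zy 0.0007532078862929723 y [-0.0003  1.      0.0007] F [-0.6  0.3 -0.1] op 0.0028966845815737736 0.0
-70 -48.146176980925944 328
-35 -48.22866917853317 353
0 -48.442551971813785 366
35 -48.34773220687478 374
60 -48.24789240924915 370
fin pts 0 
plate 76 [-31.3135 -24.6836]
```

The door stays shut at -48.2 across its width, the carrier's trailing edge is still at about -30, and the robot is clear of everything. Handing in.

```bash
python3 -c "
from plant import ctrl
print(ctrl.sign_off())"
```

```text
the job is handed in; nothing more can be done
None
```

I slid the carrier fully home against the stop and released it, then pushed the shield door shut and pressed it hard against its stop; it stayed shut when I backed off, and I handed the job in at about 19 s of the 64 s allowed.

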